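Hang the finished prosthetic hand on the side-opening hooks

ROBOT

A 7-joint arm with a two-finger parallel gripper is mounted at the origin on the work surface. World frame = base frame: x ahead of the robot, y to its left, z up, the work surface at z = 0. Lengths are in mm, angles in rad, forces in N, time in s.
With the tool pointing down it reaches from about 400 to 875 mm from the base axis. Payload 4.4 kg.
Tool frame: the origin (TCP) lies at the very end of the fingers, on their centre line; the grasp point (between the pads) lies 19 mm behind it; z points along the fingers, x is the direction in which the jaws open and shut, and the axes are right-handed (so a half turn about z gives the same grasp; the last joint's range is limited). The gripper opens to 85 mm and grips with 20 to 120 N. Pads are 22 mm wide; open, the fingers measure 114 mm over their backs; the gripper's body (76 mm by 85 mm) begins 54 mm behind the grasp point. The pads swing forward as they close: fully open they stand 13 mm farther back than shut.
Start: joints at [1.093, 0.628, 0.038, 1.517, -0.027, 0.996, -0.02], TCP at [260.197, -595.664, 231.313] pointing down, gripper open.
Joint ranges: [-3.06, 3.06], [-0.37, 2.12], [-1.25, 1.32], [0.18, 2.47], [-1.1, 4.24], [0.23, 1.98], [-2.94, 2.94]. Speed limits (rad/s): [2.57, 2.57, 3.14, 3.14, 3.14, 3.14, 3.14].

INTERFACE

Orientations are given as [roll, pitch, yaw] about the fixed x, y, z axes, in that order (R = Rz(yaw) Ry(pitch) Rx(roll)).
In Python, from cell import telemetry, get_image, get_calibration, ctrl gives the robot as it stands. The module is installed in compiled form; this text tells all that it offers.
- The arm moves only by the tool arm_command, never from a script. Its arguments are lists of equal length, an entry for each row: "rot": the turn, a rotation vector about the world's x, y, z in degrees, a list of three; "slide": the shift along the world's x, y, z in mm, a list of three; "gripper": the finger opening in mm, from 0 to 85.4. A call has 1 to 5 rows; each row shifts and turns the pose as measured when the row begins; what a row does not reach is not made up. A row lasts 1/12 s, in which the tool goes at most 41.7 mm and 7.16 degrees, less where a joint would pass 70% of its speed; a pose out of reach is approached as far as the arm can. A call with a gripper value outside its range is refused whole. The fingers move at their own pace and stop on an object; the grip force is fixed at half the most. Time passes only in rows, so rows that do not move let the fingers close. It gives the time, the measured TCP pose, the force and the opening at its end, in the units of the state.
- telemetry.read_state(): the state, without advancing time (a new reading comes with each control period).
- get_image(name): name is "scene" or "top"; returns (picture, depth): 480x640x3 uint8, red, green, blue; 480x640 float32, mm along the optical axis (not along the pixel's ray), 0 where there is no reading.
- get_calibration(name): a dict with "fx", "fy", "cx", "cy" (pixels), "xyz" and "attitude" of the camera in the world. Camera axes: x right, y up, looking along -z (the intrinsics and any distortion apply to the point x, -y, -z); pixel columns grow to the right and rows downward; lengths in mm; the calibration is good to about 2 mm. A picture is of the moment at which its call begins. get_calibration takes no time and is no camera call.
- ctrl.finish_job(): hands the job in, once; it reports no verdict.
The state is a dict: "clock": time; "qpos": joint angles; "qd": joint speeds; "tau": joint torques, N m; "eef_pos": TCP position; "tool_rot": TCP orientation; "force": force on the tool from outside, world axes, zero at the start; "torque": the same for the moment, N m; "width": finger opening in mm.
Only numpy, scipy, OpenCV 4.12 (cv2) and the standard library are available. Lean on these libraries where they do the work, as an engineer would, in place of code of your own. Each camera call takes 0.05 s, during which the arm holds its last target.

TASK

Lift the prosthetic hand out of its bench cradle and hang it on the finishing stand: bring its hanger bar in from the side through the open mouths of the two hooks and let it down into the throats, so that the hand hangs free and still with the bar fully home in both. The hook head has just been re-clamped by eye, so feel for its height and go gently: never force anything against the stand or let the hand drop into the hooks, and leave everything else on the bench where it is.

Things in the scene. Friction and masses are not known exactly. Their poses are not given: they have to be found in the camera images.
- prosthesis: White artificial hand, 0.36-0.57 kg, fingers down under a steel hanger bar. Origin: middle of the bar's axis; x along the bar, z up, +y palm side. Bar 10 mm thick, 150 long, 20 mm end collars from x = +-69. Below it: 16 mm stem; wrist 54 wide from 46 down; palm 84 wide from 68 down; lowest finger 202 down. Reaches 70 mm to +y, 25 to -y. Mass centre 87 mm below the bar; hangs plumb within 0.05 rad.
- cradle: Fixed bench cradle: wooden base 170 x 110 x 10 mm, two thin aluminium uprights at x = +-57 mm, each with an open-topped V-notch. Origin on the bench under the base's middle; z up. At the start the hand's bar lies in the notches along the cradle's x, axis 215 mm above the bench, middle over the origin. The prongs end 225 mm up: lift straight up.
- stand: Finishing stand bolted down, grey, red hooks. Origin on the bench straight below the hooks' throats; x along the hung bar, z up, mouths open to +y. Base plate x +-95, y -160 to 10, 14 mm thick. Post 308 mm tall at y = -105; on it a clamped head with two like hooks, 10 mm plates at x = +-57 mm, joined by a crossbar at y = -75 to -87 (seat +-17 mm). The head gives 1 mm per 12 N vertically.
- dish: Bystander: round steel dish of screws, 100 mm across, 26 mm high, loose. Origin under its middle.
- hexkeys: Bystander: green hex-key holder, 90 x 34 x 20 mm with keys folded out, loose. Origin under its middle.
- primer: Bystander: bottle 44 mm across, 85 mm high, loose. Origin under its middle.
- varnish: Bystander: amber jar 38 mm across, 70 mm high, loose. Origin under its middle.
- driver: Bystander: screwdriver with orange handle, 150 mm long, lying loose on the bench.
- brush: Bystander: brush, 160 mm long, lying loose on the bench.
- finger_tray: Bystander: grey tray 110 x 85 x 22 mm with spare finger shells, loose. Origin under its middle.
- grip_block (a point): Middle height of the hand's blue grip block, 34 mm above the bar's axis over its middle. The block is 26 mm along the bar (x), 16 mm across it (y), and stands 8 to 54 mm above the bar's axis. Grip it from above across its 16 mm (fingers fore and aft of the bar). Swung briskly, the hand turns in the grip by up to 0.15 rad, tipping the bar end to end. Axes as prosthesis.
- throat_low (a point): Where the middle of the bar's axis would hang if the head were clamped lowest: 222 mm over the stand's origin. The real seat lies straight above this by an UNKNOWN 0 to 36 mm (any value; find it by touch or sight). Each hook has a V-seat at y = 0, and over it a throat y -7 to +7 mm; the bar meets the throat's back wall when its axis is at y = -2 mm. Axes as stand.
- tongue_low (a point): On the flat tops of the hooks' lead-in tongues if the head were lowest (really 0 to 36 mm higher). Tops are 10 mm above the seated bar axis, y = 10 to 41 mm, end at 44, 16 mm thick. A bar on them has its axis 15 mm above its seat. The upper jaw covers all from the back to y = 16: underside 24, top 34 mm above the seated axis; so the mouth is 14 mm high, open to +y only. Axes as stand.

How it is judged (in metres and radians):
On the way, in this order (a step that is already met when the one before it is completed fails the run):
1. the hand is lifted clear of the cradle's notches (z of prosthesis in the frame of cradle above 0.235 m and contact force between the fingers and prosthesis above 1 N), for 0.1 s.
2. still held, the bar has come in through the mouths and stands in or over the throats (y of prosthesis in the frame of stand between -0.006 and 0.006 m and x of prosthesis in the frame of stand between -0.015 and 0.015 m and z of prosthesis in the frame of stand between 0.217 and 0.282 m and contact force between the fingers and prosthesis above 1 N), for 0.1 s.
At the end, for the whole second after the job is handed in: The bar lies in both V-seats: its middle within 4 mm (stand y) and 13 mm (stand x) of the throats' centre, 217 to 262 mm above the bench, bar parallel to stand x within 0.06 rad, hand plumb within 0.15 rad, carried by the stand (over 2 N), at rest and released (y of prosthesis in the frame of stand between -0.004 and 0.004 m and x of prosthesis in the frame of stand between -0.013 and 0.013 m and z of prosthesis in the frame of stand between 0.217 and 0.262 m and angle between the x axis of prosthesis and the x axis of stand, either way round below 0.06 rad and angle between prosthesis's own z axis and vertical below 0.15 rad and contact force between prosthesis and stand above 2 N and linear speed of prosthesis below 0.03 m/s and angular speed of prosthesis below 0.5 rad/s); the robot touches nothing.
It fails at once if the hand is forced against the stand with more than 18 N (contact force between prosthesis and stand above 18 N).
It fails at once if the hand is dropped or flung into the hooks: faster than 0.2 m/s with the bar at the throats (y of prosthesis in the frame of stand between -0.008 and 0.008 m and x of prosthesis in the frame of stand between -0.02 and 0.02 m and z of prosthesis in the frame of stand between 0.2 and 0.282 m and linear speed of prosthesis above 0.2 m/s).
It fails at once if the robot pushes the stand itself with more than 15 N (contact force between any of the arm, the fingers and stand above 15 N).
It fails at once if a bystander is moved by more than 20 mm (distance of any of dish, hexkeys, primer, varnish, driver, brush, finger_tray from where it was at the start of the episode above 0.02 m).
It also fails if it takes over 54 s, if anything falls off the work surface, if the arm or the gripper's body presses on something with over 40 N, if the wrist force passes 120 N, or if a joint passes its speed limit or range.

## Working session

There is one attempt and no reset: what is moved stays moved. The work goes in short steps, Python scripts to look and compute and a tool call to move; the robot and the scene stay as the last step left them, time stands still between calls to the robot, and variables do not carry over. Pictures are saved under pics/ and viewed, and the job is handed in when it is done.

Besides the shell and the picture viewer there is one more tool, called as a command line: name --argument value ..., lists and objects as JSON in quotes. arm_command: Moves the arm, as the interface text tells. Its arguments: {"type":"object","properties":{"rot":{"type":"array"},"slide":{"type":"array"},"gripper":{"type":"array"}},"required":["rot","slide","gripper"]}

```bash
mkdir -p pics
python3 - <<'E'
from cell import telemetry,get_image,get_calibration
import cv2,numpy as np
print(telemetry.read_state())
for n in("scene","top"):
    print(get_calibration(n))
    p,d=get_image(n); cv2.imwrite(f"pics/{n}0.png",p[...,::-1]); np.save(f"{n}_d0.npy",d); np.save(f"{n}_p0.npy",p)
E
```

```text
{'clock': 0.0, 'qpos': array([ 1.09319978,  0.62932075,  0.03842228,  1.51838209, -0.02700217,
        0.99629965, -0.01998313]), 'qd': array([-4.77873504e-04,  4.21886109e-04, -9.09082111e-04,  4.43482152e-04,
       -2.50753743e-05,  8.98698840e-04,  1.06926707e-03]), 'tau': array([-9.78462231e-05, -5.63403189e+01,  1.22618482e+00, -1.93445671e+01,
        1.10363035e-02,  1.05649960e-02, -4.28250544e-06]), 'eef_pos': array([ 259.95140604, -595.06721605,  230.40067392]), 'tool_rot': array([ 3.14158206e+00,  1.89249778e-03, -1.15896850e+00]), 'force': array([-0.95371154, -0.84918988,  0.05303964]), 'torque': array([-0.05534053,  0.01465888,  0.0186819 ]), 'width': 85.02935397791236}
{'fx': 477.32815745348046, 'fy': 477.32815745348046, 'cx': 319.1613863034079, 'cy': 231.90961463677277, 'xyz': array([1133.68455648, -750.56066369, 1087.63757781]), 'attitude': array([ 0.78059758, -0.02065002,  0.67479291])}
{'fx': 492.9026945739772, 'fy': 492.9026945739772, 'cx': 317.78014117046473, 'cy': 237.87926715224074, 'xyz': array([ 378.79118312,  -54.13245664, 1405.26320059]), 'attitude': array([ 0.15904115,  0.01473286, -1.57349636])}
```

View pics/scene0.png

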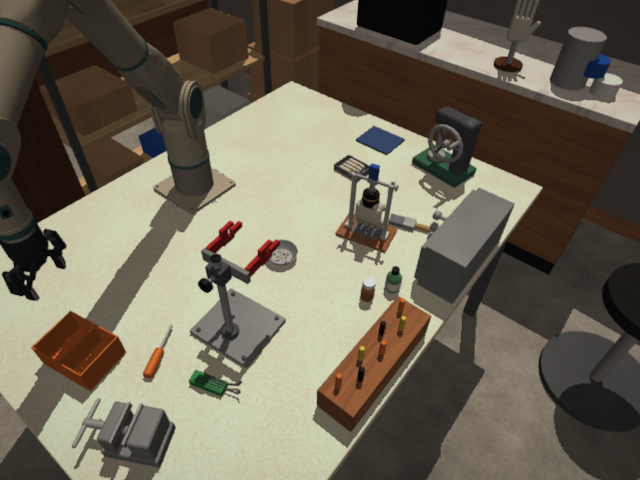

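View pics/top0.png

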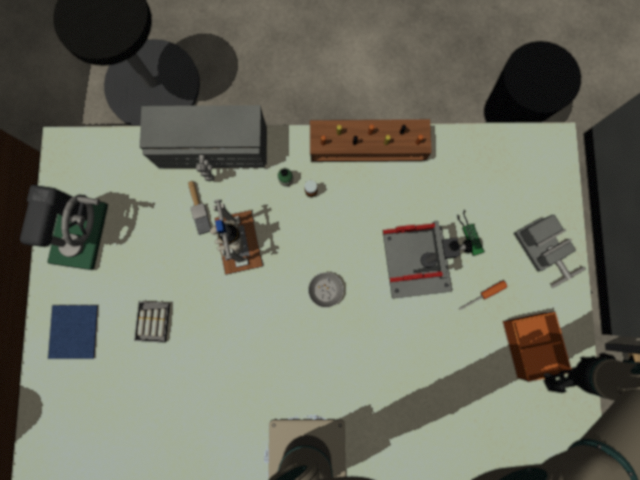

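The scene view shows the stand with its red hooks around (240,250) and its mouths toward the cradle, which is at about (370,205) with the blue grip block at (374,172). In the top view the block is at (220,226) and the hooks are at (410,230) and (415,280), opening left, which is world +y.

```bash
cat > h.py <<'E'
import numpy as np,cv2
from scipy.spatial.transform import Rotation as R
from cell import get_calibration
def pts(n,d):
    c=get_calibration(n); v,u=np.mgrid[0:480,0:640]
    P=np.stack([(u-c['cx'])/c['fx']*d,-(v-c['cy'])/c['fy']*d,-d],-1)
    W=P@R.from_euler('xyz',c['attitude']).as_matrix().T+c['xyz']
    W[d<=0]=np.nan
    return W
def hsv(p): return cv2.cvtColor(p,cv2.COLOR_RGB2HSV)
E
python3 - <<'E'
from h import *
for n in("scene","top"):
    p=np.load(f"{n}_p0.npy");W=pts(n,np.load(f"{n}_d0.npy"));h=hsv(p)
    z=W[...,2]
    print(n,'table z',np.nanmedian(z[(abs(z)<15)]))
    H,S,V=h[...,0],h[...,1],h[...,2]
    blue=(H>100)&(H<130)&(S>120)&(V>50)&(z>200)&(z<320)
    red=((H<6)|(H>174))&(S>150)&(V>60)&(z>180)&(z<330)
    for nm,m in(("blue",blue),("red",red)):
        k,l,s,c=cv2.connectedComponentsWithStats(m.astype(np.uint8))
        for i in range(1,k):
            if s[i,4]<15: continue
            q=W[l==i]; print(nm,s[i],'\n min',np.round(np.percentile(q,2,axis=0)),'max',np.round(np.percentile(q,98,axis=0)),'med',np.round(np.median(q,axis=0)))
    c=(p[...,::-1])
    a=c[150:290,330:450] if n=="scene" else c[190:290,180:290]
    b=c[200:380,170:310] if n=="scene" else c[200:310,370:490]
    cv2.imwrite(f"pics/{n}_crA.png",cv2.resize(a,None,fx=5,fy=5,interpolation=2)[:600,:800]); cv2.imwrite(f"pics/{n}_crB.png",cv2.resize(b,None,fx=3.3 if n=="scene" else 5,fy=3.3 if n=="scene" else 5,interpolation=2))
E
```

```text
scene table z 1.7212453107725878
blue [584  54  27  24 392] 
 min [ 860. 1295.  204.] max [ 919. 1389.  264.] med [ 891. 1313.  245.]
blue [369 164  10  16 103] 
 min [586. 188. 226.] max [609. 201. 272.] med [597. 192. 256.]
red [206 222  35  29 233] 
 min [ 465. -318.  249.] max [ 483. -209.  293.] med [ 474. -254.  278.]
red [245 240  34  31 259] 
 min [ 578. -305.  250.] max [ 596. -196.  294.] med [ 587. -240.  278.]
top table z -0.03415822261115409
blue [216 221   8  11  68] 
 min [581. 187. 256.] max [603. 201. 273.] med [591. 194. 268.]
red [384 224  50   9 202] 
 min [ 575. -305.  250.] max [ 589. -198.  293.] med [ 582. -249.  276.]
red [391 272  51  10 182] 
 min [ 462. -317.  259.] max [ 478. -209.  293.] med [ 469. -260.  277.]
```

View pics/scene_crA.png

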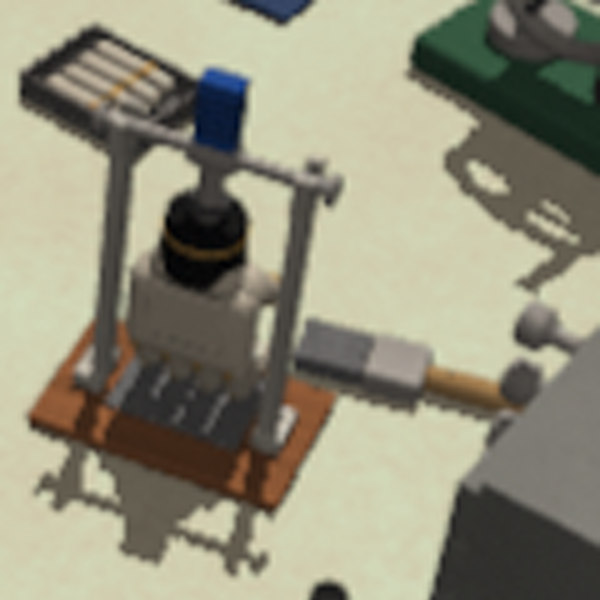

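View pics/scene_crB.png

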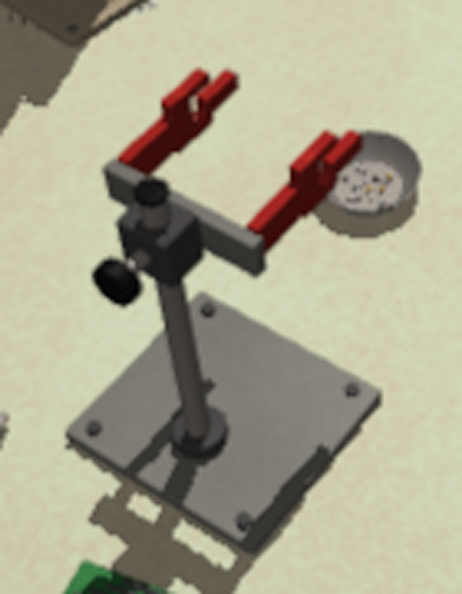

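View pics/top_crA.png

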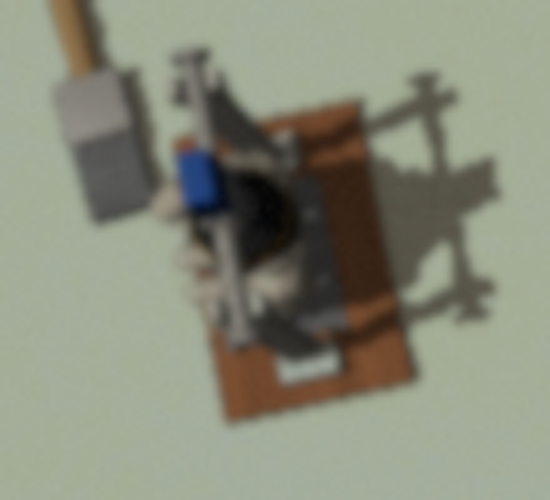

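Run:
```python
from h import *
# depth noise on red; profile along hook direction
for n in("scene","top"):
    p=np.load(f"{n}_p0.npy");W=pts(n,np.load(f"{n}_d0.npy"));h=hsv(p);z=W[...,2]
    H,S,V=h[...,0],h[...,1],h[...,2]
    red=((H<6)|(H>174))&(S>150)&(V>60)&(z>180)&(z<330)
    k,l,s,c=cv2.connectedComponentsWithStats(red.astype(np.uint8))
    big=[i for i in range(1,k) if s[i,4]>100]
    for i in big:
        q=W[l==i]; vx,vy,x0,y0=cv2.fitLine(q[:,:2].astype(np.float32),cv2.DIST_L2,0,.01,.01).ravel()
        print(n,'dir ang',np.degrees(np.arctan2(vy,vx))%180,x0,y0)
        t=q[:,1]
        for a in range(-325,-185,8):
            m=(t>=a)&(t<a+8)
            if m.any(): print(a,m.sum(),np.round(np.percentile(q[m,2],[0,50,90,100])),np.round(np.percentile(q[m,0],[0,50,100])))
    # wooden base / plate
    plate=(z>9)&(z<20)&(S<60)
    k,l,s,c=cv2.connectedComponentsWithStats(plate.astype(np.uint8))
    for i in range(1,k):
        if s[i,4]>200:
            q=W[l==i][:,:2]; print('plate',s[i],cv2.minAreaRect(q.astype(np.float32)))
    wood=(z>4)&(z<18)&(H<18)&(S>90)
    k,l,s,c=cv2.connectedComponentsWithStats(wood.astype(np.uint8))
    for i in range(1,k):
        if s[i,4]>200:
            q=W[l==i][:,:2]; print('wood',s[i],cv2.minAreaRect(q.astype(np.float32)))
```

```text
scene dir ang 96.61714 473.97003 -259.62973
-325 8 [273. 278. 280. 281.] [475. 481. 484.]
-317 12 [270. 278. 279. 280.] [475. 481. 484.]
-309 12 [275. 278. 280. 281.] [474. 479. 483.]
-301 13 [273. 278. 279. 281.] [474. 479. 483.]
-293 11 [275. 279. 280. 281.] [474. 479. 483.]
-285 13 [274. 279. 281. 281.] [472. 476. 481.]
-277 24 [273. 281. 292. 293.] [469. 475. 479.]
-269 11 [280. 292. 292. 292.] [470. 474. 478.]
-261 15 [271. 291. 293. 294.] [469. 475. 477.]
-253 18 [253. 289. 293. 294.] [469. 473. 477.]
-245 33 [246. 266. 293. 294.] [464. 472. 478.]
-237 27 [244. 268. 291. 292.] [465. 471. 476.]
-229 10 [266. 268. 270. 270.] [465. 469. 474.]
-221 14 [262. 267. 269. 269.] [464. 471. 473.]
-213 11 [264. 267. 270. 270.] [462. 469. 472.]
-205 1 [267. 267. 267. 267.] [466. 466. 466.]
scene dir ang 96.57533 587.421 -246.40004
-309 15 [274. 279. 280. 281.] [590. 594. 598.]
-301 10 [274. 278. 280. 282.] [589. 594. 598.]
-293 13 [274. 278. 280. 280.] [588. 594. 596.]
-285 14 [272. 278. 279. 280.] [586. 592. 594.]
-277 13 [273. 278. 280. 280.] [586. 591. 594.]
-269 15 [272. 277. 280. 281.]
[... 3305 characters left out ...]
8798828, 88.27594757080078), 9.605106353759766)
plate [134 302  36  40 435] ((367.32659912109375, 432.113525390625), (88.07911682128906, 104.80139923095703), 86.81835174560547)
plate [ 268  419   77   60 1901] ((31.483718872070312, -1.5108413696289062), (150.08241271972656, 205.1288299560547), 0.3232799172401428)
wood [223 211  39  63 859] ((593.8878784179688, 194.2515411376953), (166.83505249023438, 106.89959716796875), 12.113492965698242)
wood [514 315  39  30 469] ((339.5774841308594, -628.2265014648438), (68.77741241455078, 90.5257339477539), 11.980996131896973)
wood [523 344  37  31 465] ((262.0843811035156, -643.867431640625), (66.72198486328125, 90.51648712158203), 11.952664375305176)
```

The depth puts the jaw tops at z≈292 and the tongue tops at z≈268, so both give a seat at about 257. The palm faces +y and the stand yaw is about 6.5°. Next I'll refine the block and hook positions using top faces only.

Run:
```python
from h import *
a=np.radians(6.5); ex=np.array([np.cos(a),np.sin(a)]); ey=np.array([-np.sin(a),np.cos(a)])
for n in("scene","top"):
    p=np.load(f"{n}_p0.npy");W=pts(n,np.load(f"{n}_d0.npy"));h=hsv(p);z=W[...,2]
    H,S,V=h[...,0],h[...,1],h[...,2]
    red=((H<6)|(H>174))&(S>150)&(V>60)&(z>180)&(z<330)
    k,l,s,c=cv2.connectedComponentsWithStats(red.astype(np.uint8))
    for i in range(1,k):
        if s[i,4]<100: continue
        q=W[l==i]; 
        for nm,lo,hi in(("jawtop",289,297),("arm/tong",274,283),("tongue",264,272)):
            r=q[(q[:,2]>lo)&(q[:,2]<hi)]; X=r[:,:2]@ex;Y=r[:,:2]@ey
            print(n,nm,len(r),'sx',np.round(np.percentile(X,[0,5,50,95,100]),1),'sy',np.round(np.percentile(Y,[0,5,50,95,100]),1),'z',np.round(np.median(r[:,2]),1))
    b=(H>100)&(H<130)&(S>100)&(V>40)&(z>200)&(z<320)&(W[...,1]<400)
    r=W[b]; t=r[r[:,2]>264]; print(n,'block top',len(t),np.round(t.mean(0),1),np.round(t.min(0)),np.round(t.max(0)),cv2.minAreaRect(t[:,:2].astype(np.float32)))
    # bar: grey points z 205..232 near block
    m=(np.hypot(W[...,0]-595,W[...,1]-193)<110)&(z>209)&(z<228)&~b&(S<70)
    q=W[m]; print(n,'bar',len(q)); vx,vy,x0,y0=cv2.fitLine(q[:,:2].astype(np.float32),cv2.DIST_HUBER,0,.01,.01).ravel()
    d=np.array([vx,vy])*np.sign(vx); t=(q[:,:2]-[x0,y0])@d
    e=np.percentile(t,[1,99]);print(' ang',np.degrees(np.arctan2(d[1],d[0])),'c',x0,y0,'ends',np.array([x0,y0])+e[0]*d,np.array([x0,y0])+e[1]*d,e[1]-e[0],'z',np.percentile(q[:,2],[5,50,95]))
```

```text
scene jawtop 50 sx [435.4 437.2 441.3 445.7 447.4] sy [-322.9 -322.  -304.2 -287.2 -284.6] z 291.8
scene arm/tong 82 sx [435.9 436.8 442.2 445.9 446.7] sy [-371.7 -370.3 -346.  -322.  -289.6] z 278.2
scene tongue 51 sx [435.6 436.3 441.8 445.7 447.6] sy [-367.5 -298.1 -274.8 -259.3 -256.3] z 267.7
scene jawtop 58 sx [549.9 551.  555.1 559.5 561.6] sy [-324.2 -321.9 -303.3 -286.5 -283.2] z 291.8
scene arm/tong 91 sx [548.9 550.9 556.2 559.6 560.3] sy [-372.  -371.  -345.2 -302.1 -284.4] z 278.0
scene tongue 49 sx [548.4 549.8 556.3 559.2 559.4] sy [-305.5 -289.  -273.4 -257.3 -254.8] z 267.5
scene block top 34 [597.5 194.  269.2] [584. 184. 264.] [610. 204. 274.] ((597.28759765625, 194.3168182373047), (23.605213165283203, 16.837726593017578), 24.783010482788086)
scene bar 261
 ang 11.852864 c 599.332 194.91771 ends [525.74833021 179.47441655] [670.29627069 209.81127089] 147.6970957099445 z [211.97577095 220.10596074 226.66958957]
top jawtop 32 sx [547.  547.4 550.4 552.6 553. ] sy [-323.1 -321.7 -303.7 -287.5 -283.9] z 291.7
top arm/tong 54 sx [546.5 546.9 549.9 553.  553.5] sy [-370.  -367.4 -347.3 -325.8 -310.8] z 277.2
top tongue 48 sx [546.8 547.  548.2 552.  553.1] sy [-371.7 -366.3 -280.  -259.3 -256. ] z 267.4
top jawtop 50 sx [433.1 433.6 437.3 440.6 441. ] sy [-322.8 -321.7 -304.7 -283.3 -280.7] z 290.6
top arm/tong 62 sx [433.1 433.3 436.9 440.5 441.4] sy [-371.4 -369.4 -350.8 -329.5 -312.8] z 276.5
top tongue 34 sx [433.4 434.1 437.7 440.4 440.7] sy [-337.9 -301.5 -271.2 -258.1 -257.5] z 266.7
top block top 57 [592.4 194.6 268.8] [581. 187. 265.] [603. 202. 273.] ((592.498291015625, 194.39613342285156), (22.658262252807617, 13.89418888092041), 9.723265647888184)
top bar 314
 ang 12.07501 c 592.6652 194.8293 ends [521.48451465 179.60194681] [666.6059652  210.64709442] 148.40497335729935 z [213.33968805 219.75628783 226.08669053]
```

arm_command --rot '[[0, 0, -2.3], [0, 0, -2.3], [0, 0, -2.3], [0, 0, -2.3], [0, 0, -2.3]]' --slide '[[0, 0, 36], [0, 0, 36], [0, 0, 36], [15, 25, 25], [15, 36, 10]]' --gripper '[85, 85, 85, 85, 85]'

```text
clock: 0.52
eef_pos: [282.2, -534.5, 369.8]
tool_rot: [3.136, 0.016, -1.38]
force: [1.5, 0.8, -0.6]
width: 85.1
```

arm_command --rot '[[0, 0, 0], [0, 0, 0], [0, 0, 0], [0, 0, 0], [0, 0, 0]]' --slide '[[16, 37, 0], [16, 37, 0], [16, 37, 0], [16, 37, 0], [16, 37, 0]]' --gripper '[85, 85, 85, 85, 85]'

```text
clock: 0.93
eef_pos: [362.5, -344.8, 372.7]
tool_rot: [3.138, 0.009, -1.389]
force: [1.3, -0.4, -0.0]
width: 85.0
```

arm_command --rot '[[0, 0, 0], [0, 0, 0], [0, 0, 0], [0, 0, 0], [0, 0, 0]]' --slide '[[16, 37, 0], [16, 37, 0], [16, 37, 0], [16, 37, 0], [16, 37, 0]]' --gripper '[85, 85, 85, 85, 85]'

```text
clock: 1.35
eef_pos: [441.7, -152.3, 372.2]
tool_rot: [3.136, 0.009, -1.39]
force: [0.9, -0.8, -0.4]
width: 84.9
```

arm_command --rot '[[0, 0, 0], [0, 0, 0], [0, 0, 0], [0, 0, 0], [0, 0, 0]]' --slide '[[16, 37, 0], [16, 37, 0], [16, 37, 0], [16, 37, 0], [16, 37, 0]]' --gripper '[85, 85, 85, 85, 85]'

```text
clock: 1.77
eef_pos: [521.2, 40.2, 371.7]
tool_rot: [3.135, 0.009, -1.391]
force: [1.9, -0.9, 0.3]
width: 85.2
```

arm_command --rot '[[0, 0, 0.6], [0, 0, 0.6], [0, 0, 0.5], [0, 0, 0], [0, 0, 0]]' --slide '[[18, 37, 0], [18, 37, 0], [18, 37, 0], [12, 25, 0], [6, 12, 0]]' --gripper '[85, 85, 85, 85, 85]'

```text
clock: 2.18
eef_pos: [592.4, 199.7, 369.2]
tool_rot: [3.132, 0.013, -1.352]
force: [0.5, -0.3, 0.8]
width: 85.2
```

arm_command --rot '[[0, 0, 0], [0, 0, 0]]' --slide '[[0, 0, 0], [0, 0, 0]]' --gripper '[85, 85]'

```text
clock: 2.35
eef_pos: [592.0, 204.8, 366.9]
tool_rot: [3.129, 0.015, -1.345]
force: [-0.1, -0.1, -0.0]
width: 84.9
```

Run:
```python
from cell import telemetry,get_image
import cv2,numpy as np
s=telemetry.read_state();print(s['eef_pos'],s['tool_rot'])
for n,(a,b,c,d) in(("scene",(110,290,310,470)),("top",(180,280,170,300))):
    p,dd=get_image(n);np.save(f"{n}_d1.npy",dd);np.save(f"{n}_p1.npy",p)
    cv2.imwrite(f"pics/{n}1.png",cv2.resize(p[a:b,c:d,::-1],None,fx=3.3 if n=="scene" else 5,fy=3.3 if n=="scene" else 5,interpolation=2))
```

```text
[591.99821403 204.8289541  366.85506287] [ 3.1288438   0.01497436 -1.34491735]
```

View pics/scene1.png

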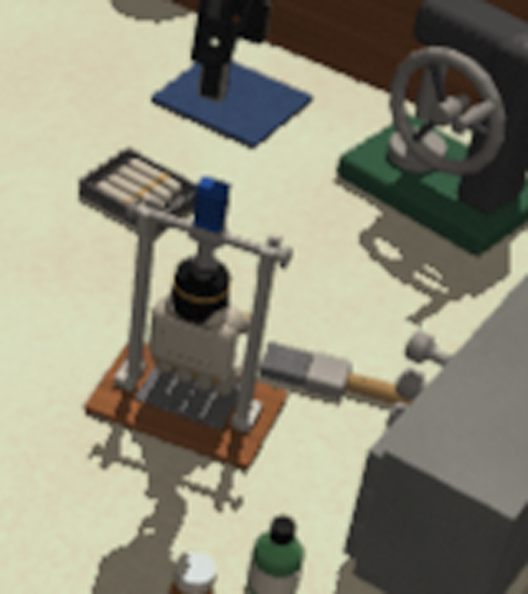

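Run:
```python
from h import *
# points of gripper fingers near TCP height in both views
for n in("scene","top"):
    W=pts(n,np.load(f"{n}_d1.npy"));z=W[...,2]
    m=(np.hypot(W[...,0]-595,W[...,1]-200)<120)&(z>352)&(z<400)
    k,l,s,c=cv2.connectedComponentsWithStats(m.astype(np.uint8))
    for i in range(1,k):
        if s[i,4]>8:
            q=W[l==i];print(n,s[i],np.round(q.min(0)),np.round(q.max(0)),np.round(q.mean(0),1))
```

```text
scene [383 117   9   6  34] [577. 243. 381.] [596. 255. 399.] [588.  249.  389.7]
scene [370 134   9   7  46] [595. 148. 379.] [617. 163. 400.] [608.4 155.6 391.1]
top [223 210   7   6  18] [592. 147. 385.] [602. 159. 398.] [596.1 152.6 391.8]
```

arm_command --rot '[[-0.7, -0.9, -0.9], [0, 0, 0], [0, 0, 0], [0, 0, 0], [0, 0, 0]]' --slide '[[1.5, -10, 0], [0, 0, -20], [0, 0, -25], [0, 0, -15], [0, 0, 0]]' --gripper '[85, 85, 85, 85, 85]'

```text
clock: 2.87
eef_pos: [594.1, 180.9, 308.9]
tool_rot: [-3.133, -0.01, -1.378]
force: [-0.0, -0.3, -0.9]
width: 84.9
```

arm_command --rot '[[0, 0, 0], [0, 0, 0]]' --slide '[[0, 0, 0], [0, 0, 0]]' --gripper '[85, 85]'

```text
clock: 3.03
eef_pos: [594.1, 176.8, 310.2]
tool_rot: [-3.133, -0.013, -1.383]
force: [0.2, 0.1, 0.3]
width: 85.2
```

arm_command --rot '[[0, 0, 0], [0, 0, 0]]' --slide '[[0, 0, 0], [0, 0, 0]]' --gripper '[85, 85]'

```text
clock: 3.2
eef_pos: [595.2, 175.5, 312.7]
tool_rot: [-3.129, -0.013, -1.386]
force: [1.2, 0.3, 0.5]
width: 85.0
```

arm_command --rot '[[0, 0, 0]]' --slide '[[0, 0, 0]]' --gripper '[85]'

```text
clock: 3.28
eef_pos: [595.7, 175.5, 313.7]
tool_rot: [-3.127, -0.013, -1.386]
force: [0.1, 0.1, 0.8]
width: 84.9
```

arm_command --rot '[[0, 0, 0]]' --slide '[[0, 10, 0]]' --gripper '[85]'

```text
clock: 3.37
eef_pos: [596.5, 183.2, 314.6]
tool_rot: [-3.126, -0.015, -1.389]
force: [-0.2, -0.1, 0.3]
width: 84.9
```

arm_command --rot '[[0, 0, 0]]' --slide '[[0, 0, 0]]' --gripper '[85]'

```text
clock: 3.45
eef_pos: [596.3, 186.5, 315.1]
tool_rot: [-3.125, -0.012, -1.387]
force: [-0.1, 0.6, 0.2]
width: 85.2
```

arm_command --rot '[[0, 0, 0]]' --slide '[[0, 0, 0]]' --gripper '[85]'

```text
clock: 3.53
eef_pos: [596.5, 187.0, 315.5]
tool_rot: [-3.124, -0.012, -1.386]
force: [-0.0, 0.6, 0.2]
width: 85.0
```

arm_command --rot '[[0.4, 0.9, 1.2], [0, 0, 0], [0, 0, 0]]' --slide '[[-2.6, 6.6, -15], [0, 0, 0], [0, 0, 0]]' --gripper '[85, 85, 85]'

```text
clock: 3.78
eef_pos: [593.5, 195.7, 299.1]
tool_rot: [-3.139, -0.001, -1.361]
force: [-0.9, 0.6, 0.7]
width: 85.2
```

arm_command --rot '[[0, 0, 0], [0, 0, 0]]' --slide '[[0, 0, 0], [0, 0, 0]]' --gripper '[85, 85]'

```text
clock: 3.95
eef_pos: [592.9, 195.8, 297.8]
tool_rot: [-3.141, -0.001, -1.36]
force: [0.5, 0.1, 0.6]
width: 84.6
```

arm_command --rot '[[0, 0, 0], [0, 0, 0], [0, 0, 0], [0, 0, 0], [0, 0, 0]]' --slide '[[0.5, -1, -18], [0, 0, -20], [0, 0, -16], [0, 0, -6], [0, 0, 0]]' --gripper '[85, 85, 85, 85, 85]'

```text
clock: 4.37
eef_pos: [594.8, 194.3, 237.4]
tool_rot: [-3.137, -0.001, -1.362]
force: [0.2, -0.4, 0.1]
width: 84.7
```

arm_command --rot '[[0, 0, 0], [0, 0, 0]]' --slide '[[0, 0, 0], [0, 0, 0]]' --gripper '[85, 85]'

```text
clock: 4.53
eef_pos: [595.2, 194.2, 238.2]
tool_rot: [-3.136, -0.001, -1.362]
force: [-0.6, -0.3, 0.5]
width: 85.1
```

Z needs to come down about 7 mm more. I'll do that and take a look before closing.

arm_command --rot '[[0, 0, 0], [0, 0, 0], [0, 0, 0], [0, 0, 0]]' --slide '[[-0.8, 0, -6.5], [0, 0, -0.5], [0, 0, -0.5], [0, 0, -0.5]]' --gripper '[70, 60, 50, 40]'

```text
clock: 4.87
eef_pos: [596.0, 194.8, 232.5]
tool_rot: [-3.131, -0.0, -1.362]
force: [-0.7, -0.5, 0.5]
width: 40.5
```

Run:
```python
from cell import telemetry,get_image
import cv2,numpy as np
s=telemetry.read_state();print(s['eef_pos'],s['tool_rot'],s['width'])
n="scene";p,dd=get_image(n);a,b,c,d=100,260,320,440
cv2.imwrite(f"pics/{n}2.png",cv2.resize(p[a:b,c:d,::-1],None,fx=3.7,fy=3.7,interpolation=2))
```

```text
[596.04869505 194.77147771 232.48320061] [-3.13107070e+00 -1.66582828e-04 -1.36224296e+00] 40.53124311626421
```

View pics/scene2.png

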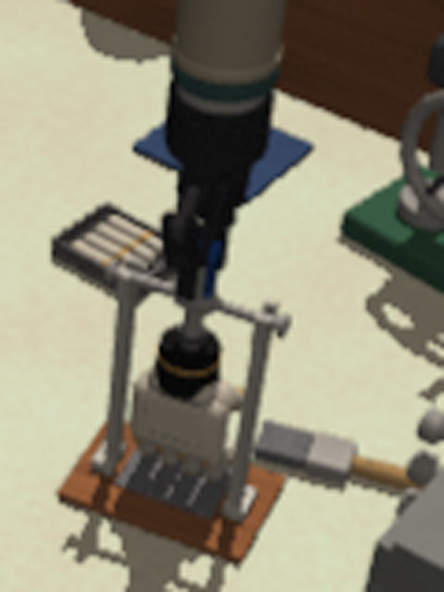

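arm_command --rot '[[-0.1, 0.5, 0], [0, 0, 0], [0, 0.1, 0], [0, 0.1, 0], [0, 0.1, 0]]' --slide '[[-1, 0, -1.5], [0, 0, -0.5], [0, 0, -0.5], [0, 0, 0], [0, 0, 0]]' --gripper '[30, 20, 12, 8, 5]'

```text
clock: 5.33
eef_pos: [594.3, 198.8, 231.2]
tool_rot: [3.139, 0.006, -1.359]
force: [-0.5, 0.1, 1.5]
width: 15.2
```

arm_command --rot '[[0, 0, 0], [0, 0, 0], [0, 0, 0]]' --slide '[[0, 0, 0], [0, 0, 0], [0, 0, 0]]' --gripper '[0, 0, 0]'

```text
clock: 5.58
eef_pos: [594.4, 198.8, 231.2]
tool_rot: [3.138, 0.006, -1.359]
force: [0.7, 1.3, -0.1]
width: 15.3
```

arm_command --rot '[[0, 0, 0], [0, 0, 0], [0, 0, 0], [0, 0, 0], [0, 0, 0]]' --slide '[[0, 0, 3], [0, 0, 5], [0, 0, 6], [0, 0, 8], [0, 0, 8]]' --gripper '[0, 0, 0, 0, 0]'

```text
clock: 6.0
eef_pos: [591.4, 195.3, 258.4]
tool_rot: [3.127, 0.002, -1.361]
force: [1.2, -0.3, -4.8]
width: 15.2
```

arm_command --rot '[[0, 0, 0], [0, 0, 0], [0, 0, 0], [0, 0, 0], [0, 0, 0]]' --slide '[[0, 0, 9], [0, 0, 9], [0, 0, 9], [0, 0, 9], [0, 0, 9]]' --gripper '[0, 0, 0, 0, 0]'

```text
clock: 6.42
eef_pos: [591.6, 194.9, 309.1]
tool_rot: [3.129, 0.002, -1.361]
force: [0.2, 0.1, -4.7]
width: 15.2
```

arm_command --rot '[[0, 0, 0], [0, 0, -0.4], [0, 0, -0.4], [0, 0, -0.4], [0, 0, -0.4]]' --slide '[[0, 0, 5], [-1, -5, 4], [-2, -10, 2], [-3, -15, 1], [-4, -18, 0]]' --gripper '[0, 0, 0, 0, 0]'

```text
clock: 6.83
eef_pos: [583.5, 150.8, 326.0]
tool_rot: [3.14, 0.008, -1.385]
force: [3.3, 2.6, -4.9]
width: 15.2
```

arm_command --rot '[[0, 0, -0.4], [0, 0, -0.4], [0, 0, -0.4], [0, 0, -0.4], [0, 0, -0.4]]' --slide '[[-4, -20, 0], [-4, -20, 0], [-4, -20, 0], [-4, -20, 0], [-4, -20, 0]]' --gripper '[0, 0, 0, 0, 0]'

```text
clock: 7.25
eef_pos: [558.9, 38.8, 324.9]
tool_rot: [3.136, 0.005, -1.427]
force: [0.0, -0.7, -5.0]
width: 15.1
```

arm_command --rot '[[0, 0, -0.4], [0, 0, -0.4], [0, 0, -0.4], [0, 0, -0.4], [0, 0, -0.4]]' --slide '[[-4, -20, 0], [-4, -20, 0], [-4, -20, 0], [-4, -20, 0], [-4, -20, 0]]' --gripper '[0, 0, 0, 0, 0]'

```text
clock: 7.67
eef_pos: [530.0, -76.3, 323.2]
tool_rot: [3.126, 0.001, -1.474]
force: [-0.2, -0.4, -5.0]
width: 15.2
```

arm_command --rot '[[0, 0, 0.3], [0, 0, 0.3], [0, 0, 0.2], [0, 0, 0], [0, 0, 0]]' --slide '[[-4, -20, 0], [-3, -19, 0], [-2, -15, 0], [-2, -11, 0], [-1, -7, 0]]' --gripper '[0, 0, 0, 0, 0]'

```text
clock: 8.08
eef_pos: [507.1, -164.0, 321.8]
tool_rot: [3.115, -0.004, -1.476]
force: [-0.9, -0.0, -4.5]
width: 15.0
```

arm_command --rot '[[0, 0, 0], [0, 0, 0], [0, 0, 0], [0, 0, 0], [0, 0, 0]]' --slide '[[0, -4, 0], [0, -2, 0], [0, 0, 0], [0, 0, 0], [0, 0, 0]]' --gripper '[0, 0, 0, 0, 0]'

```text
clock: 8.5
eef_pos: [505.5, -171.2, 321.3]
tool_rot: [3.114, -0.002, -1.478]
force: [0.1, -0.2, -3.9]
width: 15.6
```

```bash
cat > look.py <<'E'
import sys
from h import *
from cell import telemetry,get_image
def look(tag,stand_ang=6.5):
    s=telemetry.read_state();print('TCP',np.round(s['eef_pos'],1),np.round(s['tool_rot'],4),np.round(s['force'],1),s['width'])
    for n,(a,b,c,d) in(("scene",(160,330,170,350)),("top",(190,290,350,480))):
        p,dd=get_image(n);np.save(f"{n}_d{tag}.npy",dd);np.save(f"{n}_p{tag}.npy",p)
        cv2.imwrite(f"pics/{n}_{tag}.png",cv2.resize(p[a:b,c:d,::-1],None,fx=3.5 if n=="scene" else 5,fy=3.5 if n=="scene" else 5,interpolation=2))
if __name__=="__main__": look(sys.argv[1])
E
python3 look.py 3
```

```text
TCP [ 505.5 -171.2  321.3] [ 3.1135e+00 -2.4000e-03 -1.4784e+00] [ 0.1 -0.2 -3.9] 15.558987819627326
```

View pics/scene_3.png

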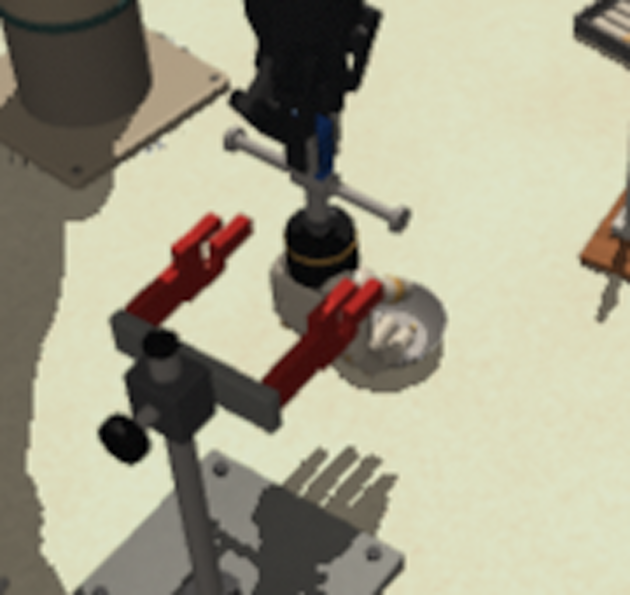

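View pics/top_3.png

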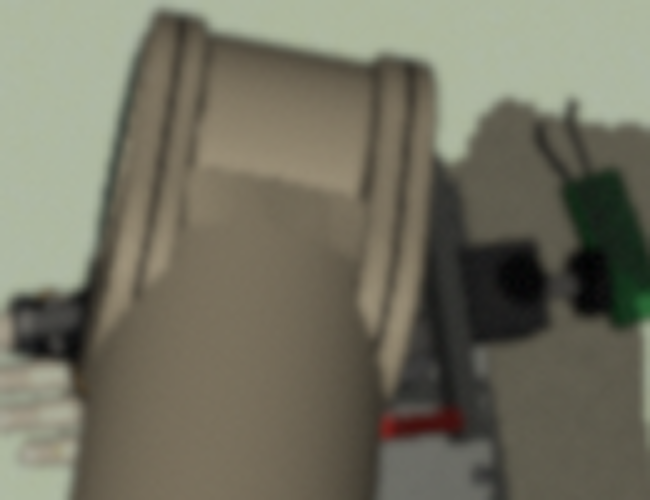

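```bash
cat > bar.py <<'E'
import sys
from h import *
a=np.radians(6.5); ex=np.array([np.cos(a),np.sin(a),0]); ey=np.array([-np.sin(a),np.cos(a),0])
O=np.array([498.3,-299.5])  # stand origin in scene-camera frame
def bar(tag,zc,cy,w=60):
    n="scene";p=np.load(f"{n}_p{tag}.npy");W=pts(n,np.load(f"{n}_d{tag}.npy"));h=hsv(p);z=W[...,2]
    X=W@ex-O[0];Y=W@ey-O[1]
    m=(abs(X)<90)&(abs(Y-cy)<w)&(abs(z-zc)<22)&(h[...,1]<70)&(h[...,2]>60)
    k,l,s,c=cv2.connectedComponentsWithStats(m.astype(np.uint8),connectivity=8)
    print([tuple(s[i]) for i in range(1,k) if s[i,4]>10])
    sel=m
    q=np.stack([X[sel],Y[sel],z[sel]],1)
    for lo,hi in((-90,-67),(-60,-40),(-40,-15),(-10,10),(15,40),(40,65),(67,90)):
        r=q[(q[:,0]>lo)&(q[:,0]<hi)]
        if len(r): print(lo,hi,len(r),np.round(np.median(r,0),1),'zmax',np.round(np.percentile(r[:,2],90),1))
    print('x ends',np.round(np.sort(q[:,0])[[0,1,3,-4,-2,-1]],1))
    return q
if __name__=="__main__": bar(sys.argv[1],float(sys.argv[2]),float(sys.argv[3]))
E
python3 bar.py 3 307 60
```

```text
[(np.int32(234), np.int32(195), np.int32(54), np.int32(31), np.int32(299))]
-90 -67 51 [-81.9  71.  310.5] zmax 315.6
-60 -40 31 [-49.7  70.4 309.5] zmax 312.8
-40 -15 23 [-24.6  65.1 306.6] zmax 311.2
-10 10 67 [-1.000e-01  6.800e+01  3.096e+02] zmax 317.3
15 40 37 [ 27.5  69.1 311. ] zmax 313.3
40 65 58 [ 58.2  68.2 311.2] zmax 316.2
x ends [-87.5 -86.9 -86.4  62.7  63.5  63.5]
```

arm_command --rot '[[0.1, -0.5, 0.4], [0.1, -0.5, 0.4], [0.1, -0.3, 0.2], [0, 0, 0], [0, 0, 0]]' --slide '[[4, -8, 0], [4, -8, 0], [4, -8, 0], [2, -5, 0], [1, -2, 0]]' --gripper '[0, 0, 0, 0, 0]'

```text
clock: 9.02
eef_pos: [522.8, -203.5, 321.5]
tool_rot: [3.14, 0.0, -1.455]
force: [-0.5, -0.0, -4.7]
width: 15.2
```

arm_command --rot '[[0, 0, 0], [0, 0, 0], [0, 0, 0]]' --slide '[[0, 0, 0], [0, 0, 0], [0, 0, 0]]' --gripper '[0, 0, 0]'

```text
clock: 9.27
eef_pos: [522.8, -205.4, 321.0]
tool_rot: [3.139, 0.0, -1.458]
force: [-0.3, -0.7, -5.3]
width: 14.9
```

```bash
python3 look.py 4; python3 bar.py 4 307 31
```

```text
TCP [ 522.8 -205.4  321. ] [ 3.1390e+00  5.0000e-04 -1.4576e+00] [-0.3 -0.7 -5.3] 14.942705766550175
[(np.int32(229), np.int32(207), np.int32(55), np.int32(30), np.int32(310))]
-90 -67 30 [-68.9  32.5 308.8] zmax 313.7
-60 -40 34 [-51.   34.  307.7] zmax 310.6
-40 -15 24 [-30.2  33.5 307.3] zmax 312.7
-10 10 52 [  2.8  28.7 302.2] zmax 311.5
15 40 43 [ 25.   33.8 310.7] zmax 312.9
40 65 44 [ 52.1  33.8 311. ] zmax 313.6
67 90 42 [ 74.6  33.5 311.7] zmax 317.4
x ends [-74.9 -73.6 -73.   76.4  77.1  77.1]
```

View pics/scene_4.png

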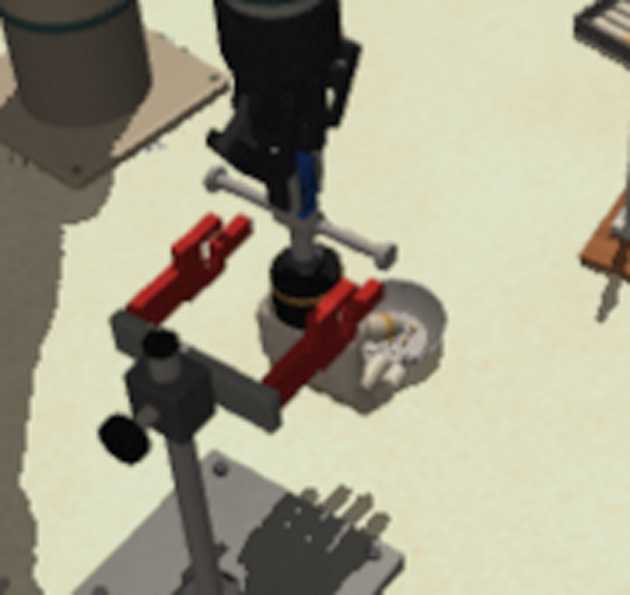

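```bash
cat > tilt.py <<'E'
import sys,io,contextlib
from bar import *
def tilt(tag,zc,cy):
    with contextlib.redirect_stdout(io.StringIO()): q=bar(tag,zc,cy,40)
    r=q[(abs(q[:,0])>18)&(abs(q[:,0])<66)]
    for _ in range(4):
        A=np.polyfit(r[:,0],r[:,2],1);B=np.polyfit(r[:,0],r[:,1],1)
        e=abs(r[:,2]-np.polyval(A,r[:,0]))+abs(r[:,1]-np.polyval(B,r[:,0])); r=r[e<np.percentile(e,90)+.5] if e.max()>6 else r
    print(tag,'n',len(r),'tilt z/x',np.round(A,4),'yaw y/x',np.round(B,4))
tilt(sys.argv[1],float(sys.argv[2]),float(sys.argv[3]))
E
python3 tilt.py 3 308 68; python3 tilt.py 4 308 33
python3 - <<'E'
from bar import *
# calibration of tilt: hooks' tops in scene, initial frame; and initial bar in cradle
n='scene';p=np.load(f"{n}_p0.npy");W=pts(n,np.load(f"{n}_d0.npy"));h=hsv(p);z=W[...,2]
X=W@ex-O[0];Y=W@ey-O[1];H,S=h[...,0],h[...,1]
red=((H<6)|(H>174))&(S>150)
for s in(-1,1):
  for nm,(y0,y1,zl,zh) in dict(jaw=(-18,14,286,297),arm=(-70,-26,272,284),tongue=(19,41,262,274)).items():
    m=red&(abs(X-57*s)<8)&(Y>y0)&(Y<y1)&(z>zl)&(z<zh); print(s,nm,m.sum(),np.round(z[m].mean(),1),np.round(np.percentile(z[m],[50,80]),1))
# table tilt
for s in(-1,1):
    m=(abs(X-110*s)<10)&(abs(Y-40)<30); print('table',s,np.round(np.nanmedian(z[m]),2))
E
```

```text
3 n 118 tilt z/x [2.040000e-02 3.102213e+02] yaw y/x [-2.51000e-02  6.93069e+01]
4 n 127 tilt z/x [4.190000e-02 3.093607e+02] yaw y/x [1.40000e-03 3.43761e+01]
-1 jaw 51 290.8 [291.7 292.4]
-1 arm 72 277.3 [277.9 279. ]
-1 tongue 33 267.2 [267.4 268.6]
1 jaw 53 291.1 [291.5 292.8]
1 arm 78 277.2 [277.5 279.2]
1 tongue 36 267.1 [267.5 269.1]
table -1 1.42
table 1 2.01
```

arm_command --rot '[[0, 1, 0], [0, 0.9, 0], [0, 0, 0], [0, 0, 0]]' --slide '[[0, -1.5, 0], [0, -1, 0], [0, 0, 0], [0, 0, 0]]' --gripper '[0, 0, 0, 0]'

```text
clock: 9.7
eef_pos: [523.0, -206.7, 321.3]
tool_rot: [3.103, 0.005, -1.456]
force: [-0.0, -0.3, -4.3]
width: 15.4
```

```bash
python3 look.py 5; python3 bar.py 5 308 31;python3 tilt.py 5 308 31; python3 look.py 6;  python3 tilt.py 6 308 31
```

```text
TCP [ 523.  -206.7  321.3] [ 3.1031  0.005  -1.4556] [-0.  -0.3 -4.3] 15.368593315977295
[(np.int32(228), np.int32(206), np.int32(56), np.int32(32), np.int32(310))]
-90 -67 33 [-70.4  32.2 312.2] zmax 315.4
-60 -40 31 [-51.1  32.5 311.4] zmax 314.0
-40 -15 27 [-32.6  32.2 309.3] zmax 313.5
-10 10 52 [  2.1  27.6 303.7] zmax 312.1
15 40 49 [ 26.   32.7 309.9] zmax 313.1
40 65 41 [ 52.7  32.6 310. ] zmax 313.0
67 90 37 [ 73.8  32.2 310.9] zmax 316.4
x ends [-74.9 -74.6 -73.4  75.2  75.7  76.7]
5 n 131 tilt z/x [-2.80000e-03  3.10023e+02] yaw y/x [-2.30000e-03  3.33004e+01]
TCP [ 522.9 -206.7  321.3] [ 3.1034  0.005  -1.4555] [ 0.  -0.2 -5. ] 15.776939384396023
6 n 127 tilt z/x [-1.900000e-03  3.100123e+02] yaw y/x [-4.50000e-03  3.32714e+01]
```

arm_command --rot '[[0, 0, 0], [0, 0, 0], [0, 0, 0], [0, 0, 0], [0, 0, 0]]' --slide '[[0, -1, -5], [0, -1, -6], [0, 0, -6], [0, 0, -4], [0, 0, -1]]' --gripper '[0, 0, 0, 0, 0]'

```text
clock: 10.32
eef_pos: [522.1, -209.1, 297.2]
tool_rot: [3.103, 0.005, -1.456]
force: [-0.1, -0.2, -4.7]
width: 15.2
```

```bash
python3 look.py 7; python3 bar.py 7 288 31;python3 tilt.py 7 288 31
```

```text
TCP [ 522.1 -209.1  297.2] [ 3.1034  0.0047 -1.4563] [-0.1 -0.2 -4.7] 15.180439300956124
[(np.int32(228), np.int32(214), np.int32(55), np.int32(32), np.int32(294))]
-90 -67 30 [-71.1  30.  288.8] zmax 293.1
-60 -40 33 [-52.1  30.8 286.6] zmax 288.5
-40 -15 24 [-32.4  30.7 287.2] zmax 288.5
-10 10 42 [  2.7  25.1 282.5] zmax 297.9
15 40 40 [ 27.2  30.4 286.4] zmax 289.2
40 65 38 [ 53.3  30.4 286. ] zmax 288.7
67 90 37 [ 73.   30.8 286.3] zmax 291.3
x ends [-75.8 -74.9 -74.5  74.2  74.5  74.9]
7 n 118 tilt z/x [-5.300000e-03  2.862158e+02] yaw y/x [-2.00000e-04  3.07526e+01]
```

View pics/scene_7.png

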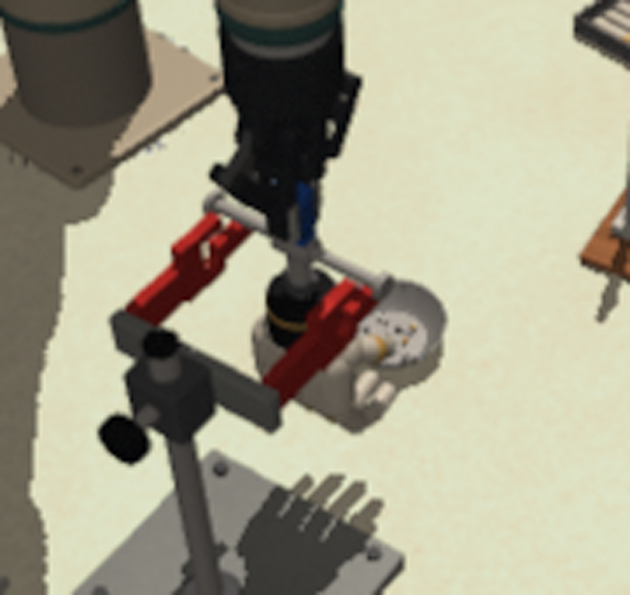

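arm_command --rot '[[0, 0, 0], [0, 0, 0], [0, 0, 0]]' --slide '[[0, 0, -3], [0, 0, -2], [0, 0, -1]]' --gripper '[0, 0, 0]'

```text
clock: 10.67
eef_pos: [522.9, -209.2, 291.9]
tool_rot: [3.105, 0.004, -1.456]
force: [-0.1, 0.2, -4.9]
width: 15.4
```

arm_command --rot '[[0, 0, 0], [0, 0, 0]]' --slide '[[0, 0, -0.7], [0, 0, -0.5]]' --gripper '[0, 0]'

```text
clock: 10.83
eef_pos: [523.0, -209.2, 290.5]
tool_rot: [3.105, 0.004, -1.456]
force: [-0.2, 0.8, -4.7]
width: 15.4
```

arm_command --rot '[[0, 0, 0], [0, 0, 0]]' --slide '[[0, 0, -0.7], [0, 0, -0.5]]' --gripper '[0, 0]'

```text
clock: 11.0
eef_pos: [523.1, -209.2, 289.3]
tool_rot: [3.106, 0.004, -1.456]
force: [0.1, -0.0, -4.5]
width: 15.3
```

arm_command --rot '[[0, 0, 0], [0, 0, 0]]' --slide '[[0, 0, -0.7], [0, 0, -0.5]]' --gripper '[0, 0]'

```text
clock: 11.17
eef_pos: [523.2, -209.2, 288.2]
tool_rot: [3.106, 0.004, -1.456]
force: [-0.3, -0.6, -5.0]
width: 15.7
```

arm_command --rot '[[0, 0, 0], [0, 0, 0]]' --slide '[[0, 0, -0.7], [0, 0, -0.5]]' --gripper '[0, 0]'

```text
clock: 11.33
eef_pos: [523.3, -209.3, 287.2]
tool_rot: [3.106, 0.003, -1.456]
force: [-0.9, 0.5, -0.9]
width: 15.4
```

arm_command --rot '[[0, 0, 0], [0, 0, 0]]' --slide '[[0, 0, -0.6], [0, 0, -0.4]]' --gripper '[0, 0]'

```text
clock: 11.5
eef_pos: [523.3, -209.3, 287.0]
tool_rot: [3.107, 0.003, -1.456]
force: [-1.6, -0.1, -0.3]
width: 15.2
```

Contact shows at TCP z≈287.3, where the load transferred about 4 N. That puts the mouth centre at TCP z≈289.3. I'll raise 2 mm and go in.

arm_command --rot '[[0, 0, 0], [0, 0, 0], [0, 0, 0]]' --slide '[[0, 0, 1.8], [0, 0, 0.2], [0, 0, 0]]' --gripper '[0, 0, 0]'

```text
clock: 11.75
eef_pos: [523.5, -209.3, 289.0]
tool_rot: [3.107, 0.003, -1.456]
force: [0.0, 0.2, -4.6]
width: 15.3
```

```bash
python3 look.py 8; python3 bar.py 8 278 31;python3 tilt.py 8 278 31
```

```text
TCP [ 523.5 -209.3  289. ] [ 3.1073e+00  3.0000e-03 -1.4561e+00] [ 0.   0.2 -4.6] 15.32633353170322
[(np.int32(229), np.int32(217), np.int32(19), np.int32(13), np.int32(80)), (np.int32(248), np.int32(223), np.int32(35), np.int32(25), np.int32(185))]
-90 -67 14 [-69.2  33.2 282.8] zmax 284.5
-60 -40 33 [-51.1  30.8 278.1] zmax 280.0
-40 -15 24 [-30.2  30.5 277.7] zmax 280.4
-10 10 41 [  4.2  24.7 273.4] zmax 281.4
15 40 47 [ 24.2  30.6 277. ] zmax 281.3
40 65 32 [ 55.9  31.8 278.3] zmax 280.1
67 90 34 [ 74.1  29.7 278.1] zmax 283.6
x ends [-73.3 -73.1 -72.5  75.2  75.7  76.7]
8 n 110 tilt z/x [5.200000e-03 2.776414e+02] yaw y/x [2.60000e-03 3.09733e+01]
```

arm_command --rot '[[0, 0, 0], [0, 0, 0], [0, 0, 0]]' --slide '[[0.2, -3, 0.2], [0.3, -4, 0], [0.2, -2, 0]]' --gripper '[0, 0, 0]'

```text
clock: 12.1
eef_pos: [524.1, -218.4, 288.7]
tool_rot: [3.106, 0.004, -1.455]
force: [0.7, -0.7, -5.7]
width: 15.4
```

arm_command --rot '[[0, 0, 0], [0, 0, 0]]' --slide '[[0.1, -1.5, 0], [0.1, -1.5, 0]]' --gripper '[0, 0]'

```text
clock: 12.27
eef_pos: [524.2, -222.4, 288.4]
tool_rot: [3.106, 0.003, -1.456]
force: [-0.4, -0.9, -4.7]
width: 15.2
```

arm_command --rot '[[0, 0, 0], [0, 0, 0], [0, 0, 0]]' --slide '[[0.2, -1, 0.6], [0.2, -2, 0.3], [0.2, -2, 0.2]]' --gripper '[0, 0, 0]'

```text
clock: 12.52
eef_pos: [524.7, -228.1, 289.4]
tool_rot: [3.106, 0.004, -1.456]
force: [-0.8, -0.2, -5.2]
width: 15.4
```

arm_command --rot '[[0, 0, 0], [0, 0, 0], [0, 0, 0]]' --slide '[[0.2, -2, 0.1], [0.2, -2, 0.1], [0.2, -1.5, 0.1]]' --gripper '[0, 0, 0]'

```text
clock: 12.77
eef_pos: [525.5, -234.3, 289.8]
tool_rot: [3.106, 0.003, -1.456]
force: [0.2, 0.5, -5.1]
width: 15.6
```

```bash
python3 look.py 9; python3 bar.py 9 275 8;python3 tilt.py 9 275 8
```

```text
TCP [ 525.5 -234.3  289.8] [ 3.106   0.0035 -1.4563] [ 0.2  0.5 -5.1] 15.588317563360745
[(np.int32(229), np.int32(228), np.int32(11), np.int32(8), np.int32(47)), (np.int32(241), np.int32(230), np.int32(23), np.int32(17), np.int32(131)), (np.int32(267), np.int32(247), np.int32(10), np.int32(8), np.int32(48))]
-90 -67 9 [-73.4   6.  283.3] zmax 285.2
-60 -40 23 [-47.4   4.5 278.5] zmax 281.4
-40 -15 27 [-31.8   4.9 278. ] zmax 281.4
-10 10 48 [  2.8  -0.3 274.8] zmax 280.6
15 40 43 [ 28.7   6.2 278.2] zmax 280.3
40 65 17 [ 60.5   5.6 277.3] zmax 284.7
67 90 36 [ 73.    4.6 276.8] zmax 284.5
x ends [-76.3 -74.2 -73.6  74.7  75.5  76.1]
9 n 88 tilt z/x [-6.000000e-04  2.784073e+02] yaw y/x [0.0067 5.3573]
```

View pics/scene_9.png

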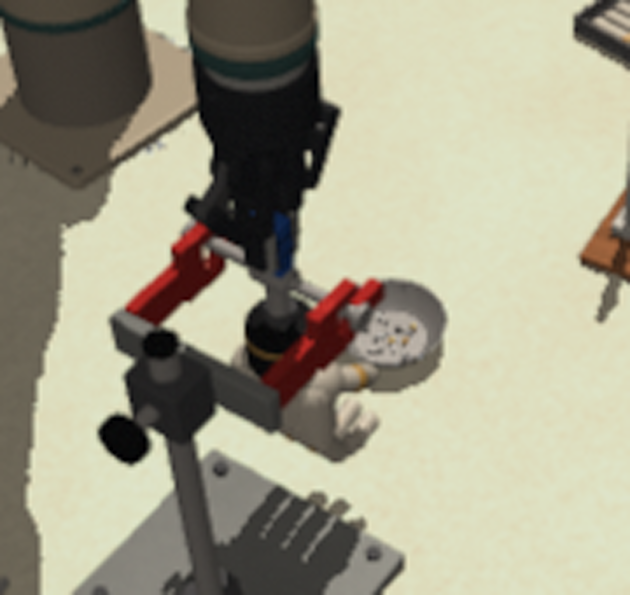

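arm_command --rot '[[0, 0, 0], [0, 0, 0], [0, 0, 0]]' --slide '[[0.1, -1.2, -0.2], [0.1, -1.2, -0.1], [0.1, -1, 0]]' --gripper '[0, 0, 0]'

```text
clock: 13.12
eef_pos: [525.8, -237.5, 289.5]
tool_rot: [3.106, 0.004, -1.456]
force: [-0.3, 0.5, -4.4]
width: 15.1
```

arm_command --rot '[[0, 0, 0], [0, 0, 0]]' --slide '[[0.1, -0.8, -0.1], [0.1, -0.6, -0.1]]' --gripper '[0, 0]'

```text
clock: 13.28
eef_pos: [526.0, -239.1, 289.3]
tool_rot: [3.106, 0.004, -1.456]
force: [-0.9, -0.2, -4.8]
width: 15.4
```

arm_command --rot '[[0, 0, 0], [0, 0, 0]]' --slide '[[0.1, -0.7, -0.1], [0.1, -0.6, -0.1]]' --gripper '[0, 0]'

```text
clock: 13.45
eef_pos: [526.1, -239.9, 289.0]
tool_rot: [3.106, 0.005, -1.456]
force: [-0.9, 1.4, -4.4]
width: 15.6
```

arm_command --rot '[[0, 0, 0], [0, 0, 0]]' --slide '[[0, -0.7, 0.1], [0, -0.6, 0.1]]' --gripper '[0, 0]'

```text
clock: 13.62
eef_pos: [526.2, -240.0, 289.1]
tool_rot: [3.105, 0.007, -1.455]
force: [0.3, 1.0, -4.3]
width: 15.1
```

arm_command --rot '[[0, 0, 0], [0, 0, 0]]' --slide '[[0, -0.7, 0.1], [0, -0.6, 0.1]]' --gripper '[0, 0]'

```text
clock: 13.78
eef_pos: [526.1, -240.0, 289.1]
tool_rot: [3.105, 0.009, -1.454]
force: [-0.6, 2.2, -5.1]
width: 15.5
```

Back wall felt at TCP y=−240.0. I'll back off 2 mm to the throat centre and lower.

arm_command --rot '[[0, -0.1, 0], [0, 0, 0], [0, 0, 0]]' --slide '[[-0.1, 1.7, 0], [0, 0, -0.5], [0, 0, -1.5]]' --gripper '[0, 0, 0]'

```text
clock: 14.03
eef_pos: [526.3, -239.9, 287.4]
tool_rot: [3.108, 0.006, -1.455]
force: [-0.0, 0.5, -4.7]
width: 15.0
```

arm_command --rot '[[0, 0, 0], [0, 0, 0], [0, 0, 0]]' --slide '[[-0.1, 0, -1.5], [-0.1, 0, -1.5], [-0.1, 0, -1.5]]' --gripper '[0, 0, 0]'

```text
clock: 14.28
eef_pos: [526.1, -239.9, 282.7]
tool_rot: [3.108, 0.006, -1.455]
force: [-0.9, 0.9, -3.5]
width: 15.3
```

arm_command --rot '[[0, 0, 0], [0, 0, 0]]' --slide '[[-0.2, 2, 0], [0, 0.2, 0]]' --gripper '[0, 0]'

```text
clock: 14.45
eef_pos: [525.5, -238.1, 282.1]
tool_rot: [3.107, 0.005, -1.455]
force: [0.1, 0.3, -4.2]
width: 15.3
```

arm_command --rot '[[0, 0, 0], [0, 0, 0], [0, 0, 0]]' --slide '[[0, 0, -1.5], [0, 0, -1.5], [0, 0, -1.5]]' --gripper '[0, 0, 0]'

```text
clock: 14.7
eef_pos: [525.7, -238.7, 277.5]
tool_rot: [3.108, 0.004, -1.455]
force: [0.5, -0.2, -4.7]
width: 15.6
```

arm_command --rot '[[0, 0, 0], [0, 0, 0]]' --slide '[[0, 0, -1], [0, 0, -0.7]]' --gripper '[0, 0]'

```text
clock: 14.87
eef_pos: [525.6, -238.9, 275.4]
tool_rot: [3.108, 0.004, -1.455]
force: [0.2, -0.4, -5.4]
width: 15.4
```

arm_command --rot '[[0, 0, 0], [0, 0, 0]]' --slide '[[0, 0.6, -0.8], [0, 0.1, -0.7]]' --gripper '[0, 0]'

```text
clock: 15.03
eef_pos: [525.6, -238.3, 273.7]
tool_rot: [3.108, 0.004, -1.456]
force: [-0.2, 0.4, -4.9]
width: 15.3
```

arm_command --rot '[[0, 0, 0], [0, 0, 0]]' --slide '[[0, 0.1, -0.7], [0, 0.1, -0.6]]' --gripper '[0, 0]'

```text
clock: 15.2
eef_pos: [525.6, -237.9, 272.3]
tool_rot: [3.108, 0.004, -1.456]
force: [-0.9, 0.8, -2.2]
width: 15.2
```

arm_command --rot '[[0, 0, 0], [0, 0, 0]]' --slide '[[0, 0.1, -0.6], [0, 0.1, -0.5]]' --gripper '[0, 0]'

```text
clock: 15.37
eef_pos: [525.7, -237.9, 272.0]
tool_rot: [3.108, 0.003, -1.456]
force: [-1.0, 0.9, 0.4]
width: 15.5
```

The bar came to rest at TCP z≈272.1, against 272.3 predicted, and the stand now carries the weight. I'll check it visually before releasing.

```bash
python3 look.py 10; python3 bar.py 10 260 0;python3 tilt.py 10 260 0
```

```text
TCP [ 525.7 -237.9  272. ] [ 3.1082  0.0034 -1.4557] [-1.   0.9  0.4] 15.494362452772322
[(np.int32(228), np.int32(232), np.int32(12), np.int32(10), np.int32(48)), (np.int32(241), np.int32(236), np.int32(19), np.int32(17), np.int32(101)), (np.int32(267), np.int32(250), np.int32(9), np.int32(11), np.int32(54))]
-60 -40 37 [-52.6   0.9 260.2] zmax 262.7
-40 -15 20 [-32.9   2.  260.9] zmax 262.1
-10 10 41 [  3.3  -4.1 256.9] zmax 275.8
15 40 27 [ 22.3   2.4 261.3] zmax 263.1
40 65 17 [ 60.7   3.7 259.3] zmax 263.0
67 90 36 [ 73.3   2.  261.7] zmax 266.8
x ends [-59.9 -58.  -56.   74.7  75.   75. ]
10 n 72 tilt z/x [-3.100000e-03  2.606696e+02] yaw y/x [-1.0000e-04  2.3462e+00]
```

View pics/scene_10.png

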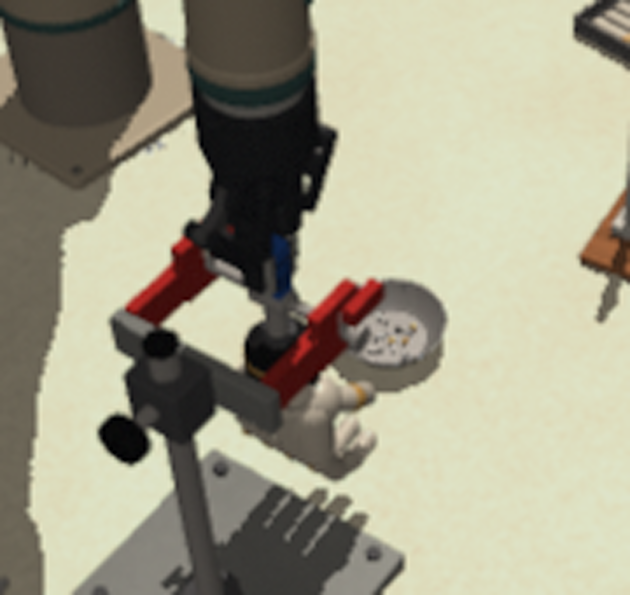

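arm_command --rot '[[0, 0, 0], [0, 0, 0], [0, 0, 0], [0, 0, 0], [0, 0, 0]]' --slide '[[0, 0, 0], [0, 0, 0], [0, 0, 0], [0, 0, 0], [0, 0, 0]]' --gripper '[17, 20, 26, 34, 42]'

```text
clock: 15.88
eef_pos: [528.1, -238.6, 274.1]
tool_rot: [3.114, 0.0, -1.456]
force: [-0.3, 0.2, 0.5]
width: 41.9
```

arm_command --rot '[[0, 0, 0], [0, 0, 0], [0, 0, 0], [0, 0, 0]]' --slide '[[0, 0, 0], [0, 0, 0], [0, 0, 0], [0, 0, 0]]' --gripper '[46, 46, 46, 46]'

```text
clock: 16.22
eef_pos: [528.5, -238.8, 274.3]
tool_rot: [3.115, -0.0, -1.456]
force: [-0.6, -0.5, -0.3]
width: 46.3
```

```bash
python3 look.py 11; python3 tilt.py 11 260 0
```

```text
TCP [ 528.5 -238.8  274.3] [ 3.1153e+00 -1.0000e-04 -1.4556e+00] [-0.6 -0.5 -0.3] 46.32720483191985
11 n 34 tilt z/x [1.230000e-01 2.555901e+02] yaw y/x [ 0.1097 -2.6037]
```

View pics/scene_11.png

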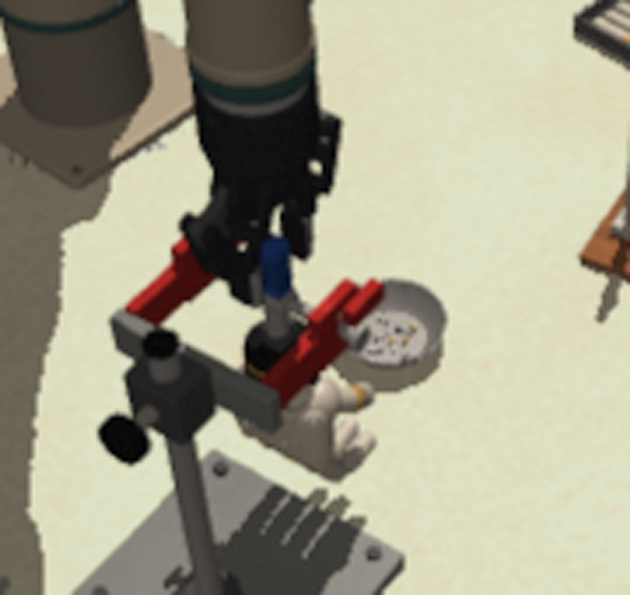

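Released: the fingers are open on both sides of the block and the hand is still hanging. I'll retreat straight up.

arm_command --rot '[[0, 0, 0], [0, 0, 0], [0, 0, 0], [0, 0, 0], [0, 0, 0]]' --slide '[[0, 0, 8], [0, 0, 14], [0, 0, 18], [0, 0, 20], [0, 0, 22]]' --gripper '[46, 46, 46, 46, 46]'

```text
clock: 16.73
eef_pos: [525.1, -237.4, 355.9]
tool_rot: [3.105, 0.005, -1.455]
force: [0.7, 0.2, 0.4]
width: 45.9
```

arm_command --rot '[[0, 0, 0], [0, 0, 0], [0, 0, 0], [0, 0, 0], [0, 0, 0]]' --slide '[[0, 10, 25], [0, 20, 20], [0, 20, 10], [0, 10, 0], [0, 0, 0]]' --gripper '[46, 46, 46, 46, 46]'

```text
clock: 17.15
eef_pos: [526.2, -177.6, 421.4]
tool_rot: [3.116, -0.0, -1.459]
force: [-0.8, 0.1, -0.0]
width: 46.1
```

arm_command --rot '[[0, 0, 0], [0, 0, 0], [0, 0, 0], [0, 0, 0], [0, 0, 0]]' --slide '[[0, 30, 0], [0, 30, 0], [0, 20, 0], [0, 0, 0], [0, 0, 0]]' --gripper '[46, 46, 46, 46, 46]'

```text
clock: 17.57
eef_pos: [524.0, -99.7, 418.2]
tool_rot: [3.11, -0.003, -1.464]
force: [0.1, -1.3, 0.3]
width: 46.1
```

```bash
python3 look.py 12; python3 bar.py 12 260 0; python3 tilt.py 12 260 0
python3 - <<'E'
from h import *
for n in("scene","top"):
    p=np.load(f"{n}_p12.npy");cv2.imwrite(f"pics/{n}_full12.png",p[...,::-1])
E
```

```text
TCP [524.  -99.7 418.2] [ 3.1101 -0.0034 -1.4639] [ 0.1 -1.3  0.3] 46.10051093379027
[(np.int32(228), np.int32(232), np.int32(32), np.int32(20), np.int32(163)), (np.int32(267), np.int32(250), np.int32(9), np.int32(11), np.int32(49))]
-60 -40 43 [-52.5   1.  257.9] zmax 263.4
-40 -15 32 [-28.2   1.3 262.2] zmax 264.2
-10 10 37 [  0.8  -3.8 256. ] zmax 262.8
15 40 28 [ 22.5   1.9 261.3] zmax 264.3
40 65 19 [ 60.9   1.5 261.3] zmax 267.3
67 90 34 [ 72.8   1.7 262.7] zmax 266.3
x ends [-64.6 -64.5 -62.9  74.7  74.8  75.3]
12 n 80 tilt z/x [-2.200000e-03  2.613376e+02] yaw y/x [-0.0056  1.7189]
```

View pics/scene_12.png

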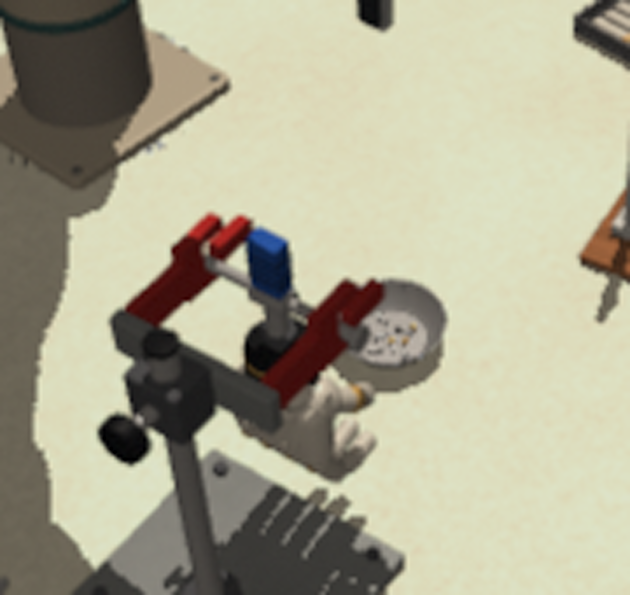

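View pics/top_full12.png

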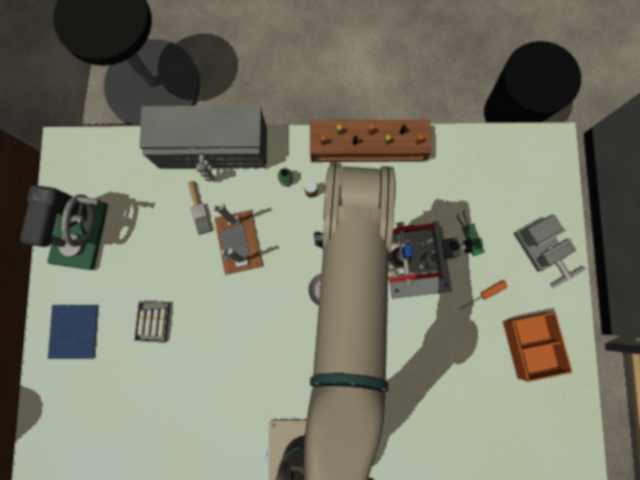

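The bar sits behind the tongues in both throats at z≈257, level and parallel. The bystanders look unmoved. I'll let it settle and check for swing.

arm_command --rot '[[0, 0, 0], [0, 0, 0], [0, 0, 0], [0, 0, 0], [0, 0, 0]]' --slide '[[0, 0, 0], [0, 0, 0], [0, 0, 0], [0, 0, 0], [0, 0, 0]]' --gripper '[46, 46, 46, 46, 46]'

```text
clock: 18.08
eef_pos: [523.6, -106.2, 416.9]
tool_rot: [3.108, -0.005, -1.474]
force: [0.3, 0.0, -0.2]
width: 46.1
```

arm_command --rot '[[0, 0, 0], [0, 0, 0], [0, 0, 0], [0, 0, 0], [0, 0, 0]]' --slide '[[0, 0, 0], [0, 0, 0], [0, 0, 0], [0, 0, 0], [0, 0, 0]]' --gripper '[46, 46, 46, 46, 46]'

```text
clock: 18.5
eef_pos: [523.5, -106.9, 417.0]
tool_rot: [3.108, -0.005, -1.475]
force: [0.5, 0.5, -0.1]
width: 45.8
```

Run:
```python
from bar import *
from cell import get_image,telemetry
ims=[get_image("scene") for _ in range(6)]
p0=np.load("scene_p12.npy")
for p,d in [(p0,None)]+ims: print('diff to first',np.abs(p[220:310,230:290].astype(int)-ims[0][0][220:310,230:290]).mean().round(2))
p,d=ims[-1];W=pts("scene",d);h=hsv(p);H,S=h[...,0],h[...,1];X=W@ex-O[0];Y=W@ey-O[1];z=W[...,2]
b=(H>100)&(H<130)&(S>100)&(abs(X)<40)&(abs(Y)<40)&(z>240)
for lo,hi in((264,280),(280,295),(295,315)):
    m=b&(z>lo)&(z<hi);print('block',lo,m.sum(),np.round([np.median(X[m]),np.median(Y[m])],1))
t=b&(z>306);print('top',np.round([X[t].mean(),Y[t].mean(),z[t].mean()],1))
print(telemetry.read_state()['clock'])
```

```text
diff to first 0.74
diff to first 0.0
diff to first 0.47
diff to first 0.47
diff to first 0.47
diff to first 0.47
diff to first 0.47
block 264 41 [ 4.1 -2.9]
block 280 48 [ 4.8 -2.7]
block 295 93 [ 3.6 -1.6]
top [  1.5   0.9 310.6]
18.8
```

The hand is still: frame differences are at noise level. The block top is at (1.5, 0.9), z 310.6, which gives an axis near 256.6, and it is plumb. Handing in.

```bash
python3 -c "
from cell import ctrl
print(ctrl.finish_job())"
```

```text
the job is handed in; nothing more can be done
None
```

The hand is hanging on the finishing stand with its bar in both hook throats, and I handed the job in at about 19 s. No verdict was reported.

- **Lift and approach:** I gripped the blue block, lifted the hand straight up out of the cradle and carried it over to the stand. There I levelled the bar, using the camera.
- **Finding the height:** I lowered the bar onto the hook tongues until I felt about 4 N. I then raised it 2 mm and brought it in through the mouths until it touched the back wall at about 2 N.
- **Seating:** I backed off 2 mm and lowered it into the throats. The weight came off at TCP z 272.1, against 272.3 predicted from the tongue contact. I released and withdrew straight up.

**Last checks:**
- **Height:** the bar axis is at about z 257 mm, within the 217–262 mm limit and near the top of the clamp's range.
- **Alignment:** the bar is level to about 0.002 rad and parallel to the stand to about 0.006 rad.
- **Position:** the middle is within 1.5 mm in x, and stand y reads 0.9 to 1.7 mm. Both are within about 2 mm of camera error.
- **Stillness:** successive images showed no movement beyond noise.
- **Bystanders:** they look unmoved by eye in the final top view, where the arm hid part of the dish. I did not measure them.

**What disagreed:**
- The two cameras differed by about 4–5 mm in x, so I worked from relative positions in a single camera.
- The first attempt to back off the back wall did not move the arm, so the bar rubbed the wall lightly (about 1 N) for a few millimetres before I corrected it.

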